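Set the friction hinge of a fittings case and test that the lid holds

ROBOT

A 6-joint arm with a two-finger parallel gripper is mounted at the origin on the work surface. World frame = base frame: x ahead of the robot, y to its left, z up, the work surface at z = 0. Lengths are in m, angles in rad, forces in N, time in s.
With the tool pointing down it reaches from about 0.2 to 0.875 m from the base axis. Payload 3.4 kg.
Tool frame: the origin (TCP) lies at the centre of the arm's flange, where the gripper is bolted on; the fingertips stand 199 mm ahead of it and the grasp point (between the pads) lies 180 mm ahead of it; z points along the fingers, y is the direction in which the jaws open and shut (so a half turn about z gives the same grasp; the last joint's range is limited). The gripper opens to 94 mm and grips with 3 to 60 N. Pads are 16 mm wide; open, the fingers measure 119 mm over their backs; the gripper's body (75 mm by 177 mm) begins 78 mm behind the grasp point.
Start: joints at [1.005, 0.276, 1.505, -0, 1.361, -0.121], TCP at [0.247, 0.519, 0.405] pointing down, gripper open.
Joint ranges: [-2.89, 2.89], [-0.75, 2.08], [0.22, 2.7], [-1.18, 4.32], [0.11, 2.71], [-2.7, 2.7]. Speed limits (rad/s): [2.57, 2.57, 3.14, 3.14, 3.14, 3.14].

INTERFACE

Orientations are given as a unit quaternion [x, y, z, w].
In Python, from station import env, vision, sign_off gives the robot as it stands.
- The arm moves only by the shell command python3 -m creep 'ROWS' [OPENING] [FORCE]. ROWS is JSON, a list of rows, each a list of 2 entries, a list of its own where there are three numbers: the shift along the tool's x, y, z in m, then the turn, a rotation vector about the tool's x, y, z in degrees. In form: [[[x, y, z], [wx, wy, wz]], ...]. A call has exactly 5 rows; each row shifts and turns the commanded pose from where the row before left it, along the tool's axes as they then stand; what a row does not reach is not made up. A row lasts 1/12 s, in which the tool goes at most 41.7 mm and 7.16 degrees, less where a joint would pass 70% of its speed; a pose out of reach is approached as far as the arm can. A call with a gripper value outside its range is refused whole. OPENING is the opening, from -1 (shut) to 1 (fully open), set as the call begins (- or left out, the last holds). The fingers move at their own pace and stop on an object; FORCE is the grip in N (left out, the last holds). Time passes only in rows, so rows that do not move let the fingers close, or fill a call up. It gives the time, the measured TCP pose, the force and the opening at its end, in the units of the state.
- env.get_obs(): the state, without advancing time (a new reading comes with each control period).
- vision.capture(name): name is "side" or "top" or "wrist"; returns the picture (420x560x3 uint8, blue, green, red); there is no depth.
- vision.camera_info(name): a dict with "intrinsics" (3x3 intrinsics, pixels), "view" (4x4, takes a point from world to camera coordinates); the wrist camera has in their place "mount" (4x4, takes a point from camera to tool coordinates, whose origin is the TCP and whose axes are the flange's). Camera axes: x right, y down, z forward; pixel columns grow to the right and rows downward; lengths in m; the calibration is good to about 2 mm. A picture is of the moment at which its call begins: read the wrist's pose just before it. camera_info takes no time and is no camera call.
- sign_off(): hands the job in, once; it reports no verdict.
The state is a dict: "time_s": time; "joints": joint angles; "dq": joint speeds; "joint_torque": joint torques, N m; "tcp_pos": TCP position; "tool_rot": TCP orientation; "contact_force": force on the tool from outside, world axes, zero at the start; "torque": the same for the moment, N m; "width": finger opening in m.
Only numpy, scipy, OpenCV 4.12 (cv2) and the standard library are available. Lean on these libraries where they do the work, as an engineer would, in place of code of your own. Each camera call takes 0.05 s, during which the arm holds its last target.

TASK

The lid of the steel fittings case on the bench drops shut because its friction hinge has worked loose. Tighten the black wing knob behind the lid just until the clamp is snug - firm by feel, not wrenched down - then lift the lid by its handle to about 45 degrees and let go to test that it holds; if it sags, nip the knob up a little more and try again. Leave the lid standing there on its own, untouched, and leave the loose parts around the case where they are.

Things in the scene. Friction and masses are not known exactly. Their poses are not given: they have to be found in the camera images.
- case: Grey steel compartment case, fixed to the bench, 180 (x) x 300 (y) x 85 (z) mm; origin at the centre of its underside, x from the front (nearest the robot) to the hinged rear, y along the front, z up.
- lid: The case's grey steel lid, 0.4 to 0.7 kg, plate 4 mm, reaching 200 mm forward of the hinge. Origin on the hinge axis (a 24 mm shaft turning with the lid, 106 mm behind the case's centre, 88 mm above the bench). y: hinge axis; x: in the plate, to the rear; z: plate normal, straight up when shut; its angle to the vertical is the opening angle (0 to 92 degrees), front edge rising. Falls shut while the hinge is loose.
- lid_handle (a point): Middle of the round bar (10 mm thick, 84 mm straight, along the hinge axis) of the bow handle on the lid near its front edge: 172 mm forward of the hinge axis, 36 mm above the plate's mid-plane, 29 mm clear below. Can be pinched from above, one finger before and one behind the bar; the bar turns between the fingers as the lid rises.
- knob_grip (a point): Middle of the wing of the black wing knob, on its vertical screw axis, 28 mm behind the hinge axis, 145 mm above the bench. Wing 56 mm long (this point's x axis, level, at any yaw), 14 mm thick (its y), 26 mm tall (13 mm above and below this point), on a 14 mm round neck; 19 mm free between wing and clamp.
- knob: The same wing knob; origin at the foot of its neck. Clockwise from above tightens. Its nylon-insert thread drags with a steady 0.30 N m either way and keeps it where it is left. After 0.4 to 2.0 rad of slack the clamp bites; from there the knob springs back (in the loosening sense) with about 0.29 N m per rad on top of that drag. 0.06 (light lid) to 0.12 N m (heavy lid) of spring-back holds the lid.
- jaw: Aluminium lower jaw (46 x 50 x 14 mm) of the split clamp round the hinge shaft, at the middle of the case's rear edge. The knob's screw draws it up against the shaft, which gives the hinge its friction. Pressed with more than 150 N (0.25 N m of spring-back at the knob) its lining is crushed. Origin on the shaft axis; it moves up to 4 mm. The fixed upper half's top is 113 mm above the bench.
- coupling: Loose bystander: brass hose coupling standing upright behind the case, 40 mm across, 56 mm tall; origin at the centre of its underside.
- spanner: Loose bystander: steel spanner 180 mm long lying on the bench; origin under its middle.
- ferrule: Loose bystander: steel crimp ferrule (short tube), 42 mm across, 32 mm tall, standing; origin at the centre of its underside.
- carton: Loose bystander: cardboard carton 70 x 90 x 50 mm; origin at the centre of its underside.

How it is judged:
On the way:
1. the lid, let go at about 45 degrees, holds its angle untouched for 1.5 s (angle between lid's own z axis and vertical between 0.576 and 0.995 rad and angular speed of lid below 0.03 rad/s and contact force between each of the arm, the fingers and lid below 0.1 N), for 1.5 s.
At the end, for the whole second after the job is handed in: The lid stands still by itself, opened 45 degrees within 12 degrees, nothing of the robot touching it; the clamp presses on the shaft with less than 150 N; every loose part is within 20 mm of where it lay (all of step 1 and contact force between jaw and lid below 150 N and distance of each of coupling, spanner, ferrule, carton from where it was at the start of the episode below 0.02 m).
It fails at once if the clamp was overtightened (jaw pressing on the hinge shaft with more than 150 N) (contact force between jaw and lid above 150 N).
It fails at once if a loose part beside the case was pushed away (more than 20 mm) (distance of any of coupling, spanner, ferrule, carton from where it was at the start of the episode above 0.02 m).
It also fails if it takes over 72 s, if anything falls off the work surface, if the arm or the gripper's body presses on something with over 40 N, if the wrist force passes 120 N, or if a joint passes its speed limit or range.

## Working session

There is one attempt and no reset: what is moved stays moved. The work goes in short steps, Python scripts to look and compute and a shell command to move; the robot and the scene stay as the last step left them, time stands still between calls to the robot, and variables do not carry over. Pictures are saved under pics/ and viewed, and the job is handed in when it is done.

```bash
ls; mkdir -p pics; python3 - <<'E'
from station import env, vision
import cv2
o=env.get_obs(); print(o)
for n in ("side","top","wrist"):
    im=vision.capture(n); cv2.imwrite(f"pics/{n}0.png",im)
    print(n,{k:v.tolist() if hasattr(v,'tolist') else v for k,v in vision.camera_info(n).items()})
E
```

```text
pics
{'time_s': 0.0, 'joints': array([ 1.00496602e+00,  2.76605308e-01,  1.50611134e+00,  1.03396339e-05,
        1.36067926e+00, -1.20987890e-01]), 'dq': array([-0.00065058, -0.00013447, -0.00065699,  0.0007746 ,  0.00080227,
       -0.00062818]), 'joint_torque': array([ 1.81326966e-03, -4.04591203e+01, -2.37238169e+01,  7.03685498e-02,
        3.44946014e-02, -1.42430472e-04]), 'tcp_pos': array([0.24732105, 0.51887276, 0.40380722]), 'tool_rot': array([ 2.20592799e-01,  9.75365574e-01, -8.47283978e-04, -3.08338035e-04]), 'contact_force': array([-0.95148966,  0.44917355, -0.34502573]), 'torque': array([-0.04364279,  0.02891654,  0.01056481]), 'width': 0.09396474613807823}
side {'intrinsics': [[392.1323214413383, 0.0, 279.84580259859877], [0.0, 392.1323214413383, 210.4570939199631], [0.0, 0.0, 1.0]], 'view': [[0.9367046588619039, -0.349368775403913, -0.022931219748950998, -0.5562887527519762], [-0.19700627246924454, -0.4717913361265054, -0.8594192595955369, 0.2344983158889238], [0.2894355034790621, 0.8095396185047012, -0.5107569827198495, 0.8865490372225449], [0.0, 0.0, 0.0, 1.0]]}
to
[... 152 characters left out ...]
3922952, -0.9998127838746976, -0.01933759282159875, 0.02853133135456975], [-0.9836994021516091, 0.002814074515995949, -0.17979868517646225, 0.5834805952243791], [0.179819441390449, 0.01914361996450506, -0.9835133401803358, 1.0340274930494986], [0.0, 0.0, 0.0, 1.0]]}
wrist {'intrinsics': [[363.4178314241073, 0.0, 278.5026889931159], [0.0, 363.4178314241073, 209.32831325182883], [0.0, 0.0, 1.0]], 'mount': [[-0.0002489043819200949, -0.9677828844370834, -0.25178607315982754, 0.07273912712386114], [0.9999999072524184, -0.0001523863396747302, -0.00040283192077660755, 0.0008905709740402168], [0.0003514850801626332, -0.2517861500739087, 0.96778283260719, 0.019782465832234142], [0.0, 0.0, 0.0, 1.0]]}
```

View pics/side0.png

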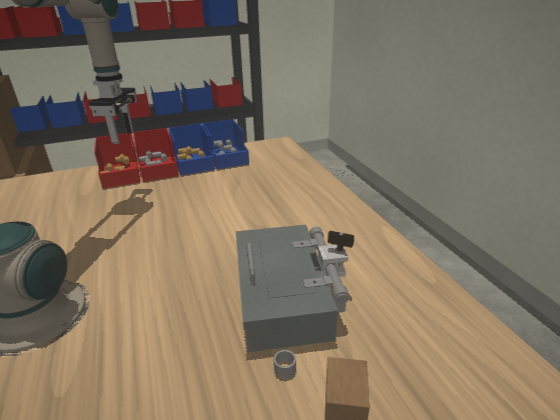

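View pics/top0.png

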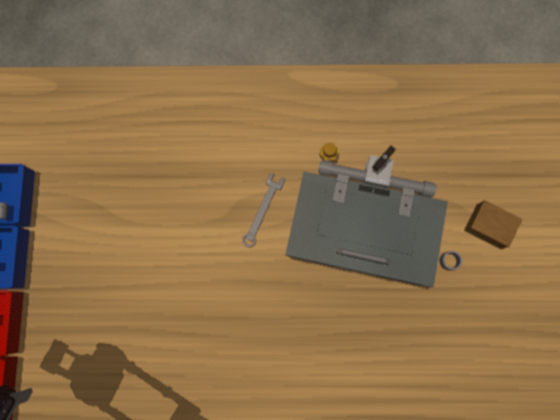

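View pics/wrist0.png

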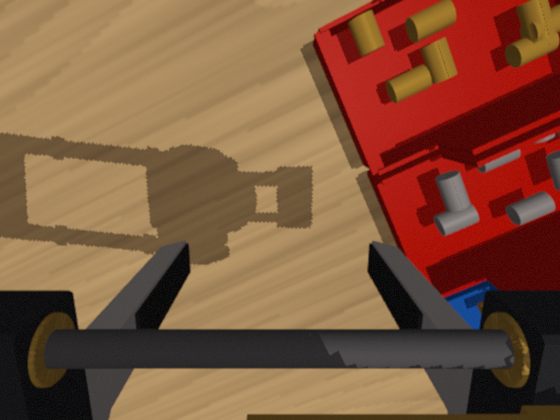

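The side view shows the case near (285,285), with the knob at (341,238). In the top view the knob is at about (384,158), the handle bar at (362,256), the coupling at (329,152), the spanner at (263,210), the ferrule at (451,261) and the carton at (494,224). I'll enlarge these.

```bash
python3 - <<'E'
import cv2
t=cv2.imread("pics/top0.png")[130:300,270:470]; cv2.imwrite("pics/topc.png",cv2.resize(t,None,fx=4,fy=3.5 if 0 else 3.5,interpolation=cv2.INTER_CUBIC) if 0 else cv2.resize(t,(800,680)[0:2] and (700,595),interpolation=cv2.INTER_CUBIC))
t=cv2.imread("pics/side0.png")[215:315,230:370]; cv2.imwrite("pics/sidec.png",cv2.resize(t,(700,500),interpolation=cv2.INTER_CUBIC))
E
```

```text
(no output)
```

View pics/topc.png

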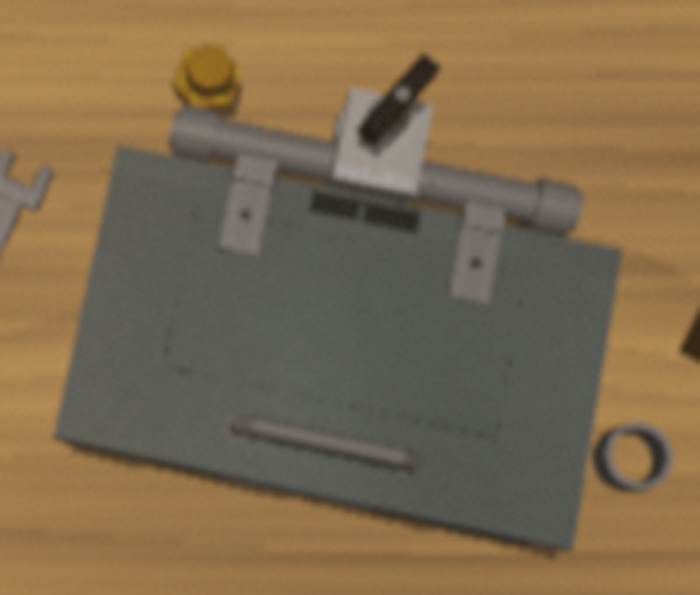

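View pics/sidec.png

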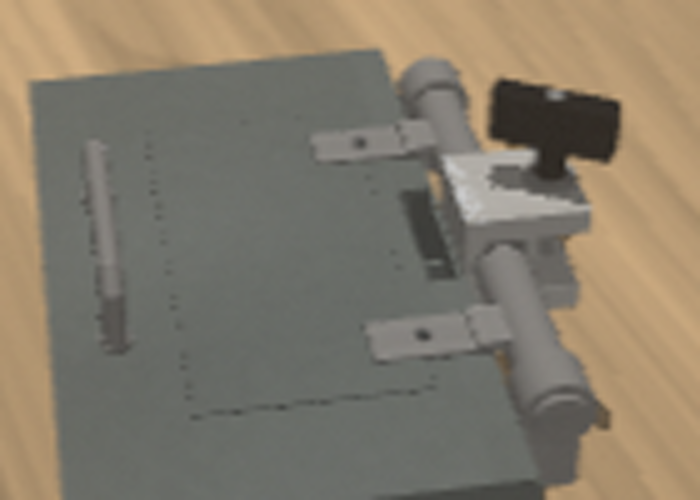

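```bash
cat > h.py <<'E'
import numpy as np, cv2
from station import env, vision
from scipy.spatial.transform import Rotation as R
def ray(n,uv,pose=None):
    c=vision.camera_info(n);K=np.array(c["intrinsics"])
    d=np.linalg.solve(K,[uv[0],uv[1],1.])
    if n=="wrist":
        p,q=pose; M=np.array(c["mount"]); Rw=R.from_quat(q).as_matrix()
        return p+Rw@M[:3,3], Rw@M[:3,:3]@d
    V=np.array(c["view"]); return -V[:3,:3].T@V[:3,3], V[:3,:3].T@d
def atz(n,uv,z,pose=None):
    o,d=ray(n,uv,pose); return o+d*(z-o[2])/d[2]
def tri(rs):
    A=0;b=0
    for o,d in rs:
        d=d/np.linalg.norm(d);P=np.eye(3)-np.outer(d,d);A=A+P;b=b+P@o
    return np.linalg.solve(A,b)
def proj(n,X):
    c=vision.camera_info(n);V=np.array(c["view"]);x=V[:3,:3]@X+V[:3,3];x=np.array(c["intrinsics"])@x;return x[:2]/x[2]
E
python3 - <<'E'
from h import *
np.set_printoptions(precision=4,suppress=True)
f=lambda x,y:(270+x/3.5,130+y/3.5)
for nm,p,z in [("RL",(118,148),.09),("RR",(620,250),.09),("FR",(572,548),.09),("FL",(57,437),.09),("hL",(235,425),.127),("hR",(410,458),.127),("dot",(403,92),.158),("wa",(430,62),.158),("wb",(372,138),.158),("coup",(210,68),.056),("shL",(180,130),.098),("shR",(575,205),.098)]:
    print(nm,atz("top",f(*p),z))
print("tri",tri([ray("top",f(403,92)),ray("side",(230+556/5,215+94/5))]))
print("side dot",atz("side",(230+556/5,215+94/5),.158))
print("hside",atz("side",(230+94/5,215+143/5),.127),atz("side",(230+112/5,215+292/5),.127))
E
```

```text
RL [ 0.6567 -0.0201  0.09  ]
RR [ 0.5923 -0.3207  0.09  ]
FR [ 0.4155 -0.2825  0.09  ]
FL [0.4805 0.0172 0.09  ]
hL [ 0.4839 -0.0847  0.127 ]
hR [ 0.465  -0.1834  0.127 ]
dot [ 0.6712 -0.1813  0.158 ]
wa [ 0.689  -0.1974  0.158 ]
wb [ 0.6442 -0.1628  0.158 ]
coup [ 0.7176 -0.0798  0.056 ]
shL [ 0.6657 -0.0576  0.098 ]
shR [ 0.6182 -0.293   0.098 ]
tri [ 0.6717 -0.1814  0.1591]
side dot [ 0.6735 -0.1799  0.158 ]
hside [ 0.4864 -0.0959  0.127 ] [ 0.4636 -0.1984  0.127 ]
```

```bash
for i in 1; do :; done
python3 -m creep '[[[-0.0342,-0.0225,0],[0,0,0]],[[-0.0342,-0.0225,0],[0,0,0]],[[-0.0342,-0.0225,0],[0,0,0]],[[-0.0342,-0.0225,0],[0,0,0]],[[-0.0342,-0.0225,0],[0,0,0]]]' 1 30
python3 -m creep '[[[-0.0342,-0.0225,0],[0,0,0]],[[-0.0342,-0.0225,0],[0,0,0]],[[-0.0342,-0.0225,0],[0,0,0]],[[-0.0342,-0.0225,0],[0,0,0]],[[-0.0342,-0.0225,0],[0,0,0]]]'
python3 -m creep '[[[-0.0342,-0.0225,0],[0,0,0]],[[-0.0342,-0.0225,0],[0,0,0]],[[-0.0342,-0.0225,0],[0,0,0]],[[-0.0342,-0.0225,0],[0,0,0]],[[-0.0342,-0.0225,0],[0,0,0]]]'
python3 -m creep '[[[-0.0342,-0.0225,0],[0,0,0]],[[-0.0342,-0.0225,0],[0,0,0]],[[-0.0342,-0.0225,0],[0,0,0]],[[-0.0342,-0.0225,0],[0,0,0]],[[-0.0342,-0.0225,0],[0,0,0]]]'
python3 -m creep '[[[0,0,0],[0,0,6.1]],[[0,0,0],[0,0,6.1]],[[0,0,0],[0,0,0]],[[0,0,0],[0,0,0]],[[0,0,0],[0,0,0]]]'
```

```text
time_s: 0.57
tcp_pos: [0.3537, 0.3423, 0.4045]
tool_rot: [0.22, 0.975, -0.0, -0.0]
contact_force: [0.9, 0.4, 0.1]
width: 0.0939
time_s: 0.98
tcp_pos: [0.4598, 0.1669, 0.4046]
tool_rot: [0.221, 0.975, 0.0, -0.0]
contact_force: [1.4, 0.7, 1.0]
width: 0.0941
time_s: 1.4
tcp_pos: [0.5659, -0.0083, 0.4045]
tool_rot: [0.221, 0.975, 0.0, -0.0]
contact_force: [1.0, 0.3, 0.3]
width: 0.0941
time_s: 1.82
tcp_pos: [0.6719, -0.1834, 0.4042]
tool_rot: [0.221, 0.975, 0.0, -0.0]
contact_force: [0.7, 0.6, -0.3]
width: 0.0938
time_s: 2.23
tcp_pos: [0.6711, -0.1811, 0.4046]
tool_rot: [0.322, 0.947, 0.0, -0.0]
contact_force: [0.2, 0.1, -0.4]
width: 0.0942
```

```bash
python3 - <<'E'
from h import *
o=env.get_obs(); print(o["tcp_pos"],o["tool_rot"],o["contact_force"],o["torque"],o["joints"])
im=vision.capture("wrist"); cv2.imwrite("pics/w1.png",im)
E
```

```text
[ 0.6710909  -0.18106046  0.4045508 ] [ 3.21699043e-01  9.46841954e-01  6.39738091e-05 -1.88240368e-04] [ 0.22486519  0.1180665  -0.41952046] [-0.04244495 -0.03790288  0.01209488] [-3.63567447e-01  4.59958641e-01  1.21867150e+00  1.14960591e-04
  1.46334336e+00 -1.27932936e+00]
```

View pics/w1.png

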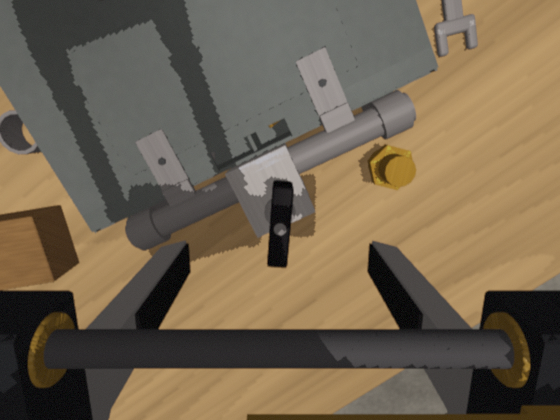

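The wing shows between the fingers from (284,184) to (278,266), with its centre dot at (281,229). I'll compute the offset from this.

```bash
python3 - <<'E'
from h import *
np.set_printoptions(precision=4,suppress=True)
o=env.get_obs(); P=(o["tcp_pos"],o["tool_rot"]); r=R.from_quat(P[1])
for uv in [(281,229),(284,184),(278.5,266)]:
    X=atz("wrist",uv,.158,P); print(X,r.inv().apply(X-P[0]))
print(tri([ray("wrist",(281,229),P),ray("top",(385.1,156.3)),ray("side",(341.2,233.8))]))
im=cv2.imread("pics/w1.png")[170:280,220:340]; cv2.imwrite("pics/w1c.png",cv2.resize(im,(600,550),interpolation=cv2.INTER_CUBIC))
E
```

```text
[ 0.6721 -0.1786  0.158 ] [0.0006 0.0024 0.2468]
[ 0.6495 -0.1589  0.158 ] [0.0304 0.0043 0.2468]
[ 0.6918 -0.1958  0.158 ] [-0.0255  0.0008  0.2468]
[ 0.6722 -0.1801  0.1581]
```

View pics/w1c.png

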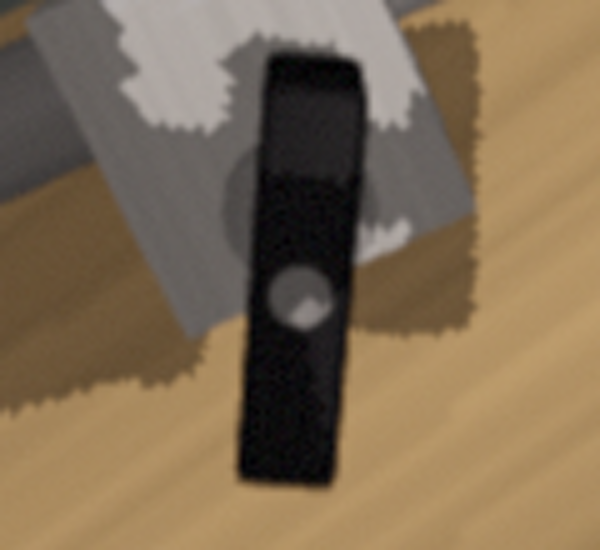

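```bash

python3 -m creep '[[[0.0005,0.0018,0],[0,0,3.6]],[[0,0,0.02],[0,0,0]],[[0,0,0.02],[0,0,0]],[[0,0,0.02],[0,0,0]],[[0,0,0.018],[0,0,0]]]' 1 30
python3 -m creep '[[[0,0,0],[0,0,0]],[[0,0,0],[0,0,0]],[[0,0,0],[0,0,0]],[[0,0,0],[0,0,0]],[[0,0,0],[0,0,0]]]' -0.5 30
python3 -c "
from h import *
o=env.get_obs(); print(o)"
```

```text
time_s: 2.7
tcp_pos: [0.6716, -0.1789, 0.3261]
tool_rot: [0.351, 0.936, 0.0, 0.0]
contact_force: [-0.6, 0.6, -0.3]
width: 0.0938
time_s: 3.12
tcp_pos: [0.6723, -0.1797, 0.3284]
tool_rot: [0.352, 0.936, 0.0, 0.002]
contact_force: [0.2, -0.5, 0.2]
width: 0.064
{'time_s': 3.1167, 'joints': array([-3.61149233e-01,  4.99901957e-01,  1.33923822e+00,  9.15172055e-05,
        1.29942004e+00, -1.21180746e+00]), 'dq': array([-0.00120737,  0.00350854,  0.00695978,  0.00052972, -0.00105139,
        0.00067436]), 'joint_torque': array([ 3.31015501e-02, -5.22899580e+01, -2.30626899e+01,  1.30007343e-02,
        6.68860017e-02, -1.85866542e-03]), 'tcp_pos': array([ 0.6722953 , -0.17973271,  0.32842253]), 'tool_rot': array([3.52349866e-01, 9.35867122e-01, 4.24646963e-05, 1.51626519e-03]), 'contact_force': array([ 0.18742802, -0.50882455,  0.23864583]), 'torque': array([-0.04012887,  0.00485888, -0.01380849]), 'width': 0.06401862111808229}
```

```bash

python3 -m creep '[[[0,0,0],[0,0,0]],[[0,0,0],[0,0,0]],[[0,0,0],[0,0,0]],[[0,0,0],[0,0,0]],[[0,0,0],[0,0,0]]]' -1 30
python3 -m creep '[[[0,0,0],[0,0,0]],[[0,0,0],[0,0,0]],[[0,0,0],[0,0,0]],[[0,0,0],[0,0,0]],[[0,0,0],[0,0,0]]]'
cat > s.py <<'E'
from h import *
o=env.get_obs(); r=R.from_quat(o["tool_rot"]).as_matrix()
print("t",o["time_s"],"yawx",np.degrees(np.arctan2(r[1,0],r[0,0])).round(2),"tcp",o["tcp_pos"].round(4),"F",o["contact_force"].round(2),"T",o["torque"].round(3),"jt6",o["joint_torque"][5].round(3),"j6",o["joints"][5].round(3),"w",o["width"].round(4))
E
python3 s.py
```

```text
time_s: 3.53
tcp_pos: [0.6719, -0.1798, 0.3267]
tool_rot: [0.353, 0.936, 0.0, 0.0]
contact_force: [0.3, 0.2, -0.0]
width: 0.0308
time_s: 3.95
tcp_pos: [0.6716, -0.1802, 0.3266]
tool_rot: [0.353, 0.936, -0.001, -0.0]
contact_force: [-2.2, -3.0, 0.2]
width: 0.0135Traceback (most recent call last):
  File "s.py", line 3, in <module>
    print("t",o["time_s"],"yawx",np.degrees(np.arctan2(r[1,0],r[0,0])).round(2),"tcp",o["tcp_pos"].round(4),"F",o["contact_force"].round(2),"T",o["torque"].round(3),"jt6",o["joint_torque"][5].round(3),"j6",o["joints"][5].round(3),"w",o["width"].round(4))
                                                                                                                                                                                                                                          ^^^^^^^^^^^^^^^^
AttributeError: 'float' object has no attribute 'round'
```

```bash
sed -i 's/o\["width"\].round(4)/round(o["width"],4)/' s.py; python3 s.py
python3 -m creep '[[[0,0,0],[0,0,3]],[[0,0,0],[0,0,3]],[[0,0,0],[0,0,3]],[[0,0,0],[0,0,3]],[[0,0,0],[0,0,3]]]'; python3 s.py
```

```text
t 3.95 yawx 138.69 tcp [ 0.6716 -0.1802  0.3266] F [-2.19 -3.04  0.21] T [-0.453  0.379 -0.265] jt6 -0.22 j6 -1.211 w 0.0135
time_s: 4.37
tcp_pos: [0.6715, -0.1802, 0.3266]
tool_rot: [0.472, 0.881, -0.001, -0.0]
contact_force: [-2.3, -2.3, 0.4]
width: 0.0133
t 4.3667 yawx 123.64 tcp [ 0.6715 -0.1802  0.3266] F [-2.32 -2.33  0.36] T [-0.472  0.412  0.3  ] jt6 -0.206 j6 -0.948 w 0.0133
```

```bash

python3 -m creep '[[[0,0,0],[0,0,2]],[[0,0,0],[0,0,2]],[[0,0,0],[0,0,2]],[[0,0,0],[0,0,0]],[[0,0,0],[0,0,0]]]' - 40; python3 s.py
```

```text
time_s: 4.78
tcp_pos: [0.6715, -0.1803, 0.3266]
tool_rot: [0.517, 0.856, -0.001, -0.0]
contact_force: [-3.7, -4.0, 1.9]
width: 0.0133
t 4.7833 yawx 117.78 tcp [ 0.6715 -0.1803  0.3266] F [-3.66 -3.99  1.89] T [-0.654  0.605  0.124] jt6 0.132 j6 -0.846 w 0.0133
```

```bash

python3 -m creep '[[[0,0,0],[0,0,3]],[[0,0,0],[0,0,3]],[[0,0,0],[0,0,3]],[[0,0,0],[0,0,3]],[[0,0,0],[0,0,3]]]'; python3 s.py
```

```text
time_s: 5.2
tcp_pos: [0.6714, -0.1803, 0.3266]
tool_rot: [0.625, 0.781, -0.001, -0.0]
contact_force: [-3.9, -3.1, 1.2]
width: 0.0137
t 5.2 yawx 102.66 tcp [ 0.6714 -0.1803  0.3266] F [-3.92 -3.07  1.21] T [-0.712  0.661  0.308] jt6 -0.205 j6 -0.582 w 0.0137
```

```bash

python3 -m creep '[[[0,0,0],[0,0,2]],[[0,0,0],[0,0,2]],[[0,0,0],[0,0,2]],[[0,0,0],[0,0,2]],[[0,0,0],[0,0,2]]]'; python3 s.py
```

```text
time_s: 5.62
tcp_pos: [0.6713, -0.1803, 0.3266]
tool_rot: [0.69, 0.724, -0.001, -0.0]
contact_force: [-4.4, -4.1, 1.1]
width: 0.0136
t 5.6167 yawx 92.71 tcp [ 0.6713 -0.1803  0.3266] F [-4.38 -4.08  1.05] T [-0.699  0.731  0.333] jt6 -0.035 j6 -0.409 w 0.0136
```

```bash

python3 -m creep '[[[0,0,0],[0,0,2]],[[0,0,0],[0,0,2]],[[0,0,0],[0,0,2]],[[0,0,0],[0,0,2]],[[0,0,0],[0,0,2]]]'; python3 s.py
```

```text
time_s: 6.03
tcp_pos: [0.6712, -0.1803, 0.3266]
tool_rot: [0.751, 0.661, -0.001, -0.0]
contact_force: [-3.0, -3.2, 1.2]
width: 0.0134
t 6.0333 yawx 82.71 tcp [ 0.6712 -0.1803  0.3266] F [-3.02 -3.22  1.17] T [-0.71   0.78   0.279] jt6 -0.035 j6 -0.234 w 0.0134
```

```bash

python3 -m creep '[[[0,0,0],[0,0,2]],[[0,0,0],[0,0,2]],[[0,0,0],[0,0,2]],[[0,0,0],[0,0,2]],[[0,0,0],[0,0,2]]]'; python3 s.py
```

```text
time_s: 6.45
tcp_pos: [0.6711, -0.1803, 0.3266]
tool_rot: [0.805, 0.593, -0.001, -0.0]
contact_force: [-3.5, -4.8, 1.8]
width: 0.0136
t 6.45 yawx 72.71 tcp [ 0.6711 -0.1803  0.3266] F [-3.5  -4.78  1.84] T [-0.751  0.853  0.357] jt6 -0.035 j6 -0.059 w 0.0136
```

```bash

python3 -m creep '[[[0,0,0],[0,0,2]],[[0,0,0],[0,0,2]],[[0,0,0],[0,0,2]],[[0,0,0],[0,0,2]],[[0,0,0],[0,0,2]]]'; python3 s.py
```

```text
time_s: 6.87
tcp_pos: [0.6711, -0.1802, 0.3266]
tool_rot: [0.854, 0.52, -0.002, -0.0]
contact_force: [-4.4, -4.3, 1.7]
width: 0.0137
t 6.8667 yawx 62.71 tcp [ 0.6711 -0.1802  0.3266] F [-4.41 -4.25  1.73] T [-0.67   0.911  0.289] jt6 -0.036 j6 0.115 w 0.0137
```

```bash

python3 -m creep '[[[0,0,0],[0,0,2]],[[0,0,0],[0,0,2]],[[0,0,0],[0,0,2]],[[0,0,0],[0,0,2]],[[0,0,0],[0,0,2]]]'; python3 s.py
```

```text
time_s: 7.28
tcp_pos: [0.671, -0.1803, 0.3266]
tool_rot: [0.896, 0.444, -0.002, -0.0]
contact_force: [-5.0, -3.9, 1.7]
width: 0.0134
t 7.2833 yawx 52.71 tcp [ 0.671  -0.1803  0.3266] F [-5.   -3.9   1.68] T [-0.694  0.936  0.315] jt6 -0.036 j6 0.29 w 0.0134
```

```bash

python3 -m creep '[[[0,0,0],[0,0,2]],[[0,0,0],[0,0,2]],[[0,0,0],[0,0,2]],[[0,0,0],[0,0,2]],[[0,0,0],[0,0,2]]]'; python3 s.py
```

```text
time_s: 7.7
tcp_pos: [0.671, -0.1802, 0.3266]
tool_rot: [0.931, 0.364, -0.002, -0.0]
contact_force: [-5.2, -3.9, 1.9]
width: 0.0135
t 7.7 yawx 42.71 tcp [ 0.671  -0.1802  0.3266] F [-5.21 -3.9   1.91] T [-0.685  0.934  0.287] jt6 -0.037 j6 0.464 w 0.0135
```

```bash

python3 -m creep '[[[0,0,0],[0,0,2]],[[0,0,0],[0,0,2]],[[0,0,0],[0,0,2]],[[0,0,0],[0,0,2]],[[0,0,0],[0,0,2]]]'; python3 s.py
```

```text
time_s: 8.12
tcp_pos: [0.6709, -0.1801, 0.3266]
tool_rot: [0.96, 0.282, -0.002, -0.0]
contact_force: [-5.9, -3.0, 2.0]
width: 0.0137
t 8.1167 yawx 32.71 tcp [ 0.6709 -0.1801  0.3266] F [-5.92 -3.04  2.03] T [-0.597  0.976  0.275] jt6 -0.038 j6 0.639 w 0.0137
```

```bash

python3 -m creep '[[[0,0,0],[0,0,2]],[[0,0,0],[0,0,2]],[[0,0,0],[0,0,2]],[[0,0,0],[0,0,2]],[[0,0,0],[0,0,2]]]'; python3 s.py
```

```text
time_s: 8.53
tcp_pos: [0.6709, -0.1801, 0.3266]
tool_rot: [0.98, 0.197, -0.002, -0.0]
contact_force: [-5.4, -1.7, 2.1]
width: 0.0137
t 8.5333 yawx 22.71 tcp [ 0.6709 -0.1801  0.3266] F [-5.36 -1.73  2.1 ] T [-0.581  1.006  0.318] jt6 -0.018 j6 0.813 w 0.0137
```

```bash

python3 -m creep '[[[0,0,0],[0,0,1.5]],[[0,0,0],[0,0,1.5]],[[0,0,0],[0,0,1.5]],[[0,0,0],[0,0,1.5]],[[0,0,0],[0,0,1.5]]]'; python3 s.py
```

```text
time_s: 8.95
tcp_pos: [0.6708, -0.18, 0.3265]
tool_rot: [0.991, 0.133, -0.002, 0.0]
contact_force: [-4.9, -3.2, 1.4]
width: 0.0139
t 8.95 yawx 15.25 tcp [ 0.6708 -0.18    0.3265] F [-4.92 -3.22  1.44] T [-0.518  1.039  0.371] jt6 0.105 j6 0.944 w 0.0139
```

```bash

python3 -m creep '[[[0,0,0],[0,0,2]],[[0,0,0],[0,0,2]],[[0,0,0],[0,0,2]],[[0,0,0],[0,0,2]],[[0,0,0],[0,0,2]]]'; python3 s.py
```

```text
time_s: 9.37
tcp_pos: [0.6708, -0.1799, 0.3266]
tool_rot: [0.999, 0.046, -0.002, 0.0]
contact_force: [-6.1, -2.7, 1.8]
width: 0.0134
t 9.3667 yawx 5.23 tcp [ 0.6708 -0.1799  0.3266] F [-6.09 -2.7   1.78] T [-0.465  1.011  0.387] jt6 0.076 j6 1.118 w 0.0134
```

```bash

python3 -m creep '[[[0,0,0],[0,0,2]],[[0,0,0],[0,0,2]],[[0,0,0],[0,0,2]],[[0,0,0],[0,0,2]],[[0,0,0],[0,0,2]]]'; python3 s.py
```

```text
time_s: 9.78
tcp_pos: [0.6708, -0.1798, 0.3266]
tool_rot: [0.999, -0.042, -0.002, 0.0]
contact_force: [-5.8, -2.4, 2.3]
width: 0.014
t 9.7833 yawx -4.76 tcp [ 0.6708 -0.1798  0.3266] F [-5.84 -2.4   2.27] T [-0.437  1.009  0.479] jt6 0.133 j6 1.293 w 0.014
```

```bash

python3 -m creep '[[[0,0,0],[0,0,0]],[[0,0,0],[0,0,0]],[[0,0,0],[0,0,0]],[[0,0,0],[0,0,0]],[[0,0,0],[0,0,0]]]'; python3 s.py
python3 -m creep '[[[0,0,0],[0,0,0]],[[0,0,0],[0,0,0]],[[0,0,0],[0,0,0]],[[0,0,-0.01],[0,0,0]],[[0,0,-0.03],[0,0,0]]]' 0.5; python3 s.py
python3 -m creep '[[[0,0,-0.04],[0,0,0]],[[0,0,-0.03],[0,0,0]],[[0,0,0],[0,0,0]],[[0,0,0],[0,0,0]],[[0,0,0],[0,0,0]]]' 0.5; python3 s.py
```

```text
time_s: 10.2
tcp_pos: [0.6708, -0.1798, 0.3266]
tool_rot: [0.999, -0.041, -0.002, 0.0]
contact_force: [-5.5, -1.2, 1.9]
width: 0.0139
t 10.2 yawx -4.69 tcp [ 0.6708 -0.1798  0.3266] F [-5.52 -1.24  1.87] T [-0.481  1.001  0.3  ] jt6 0.313 j6 1.291 w 0.0139
time_s: 10.62
tcp_pos: [0.6712, -0.1791, 0.3626]
tool_rot: [0.999, -0.042, -0.004, -0.002]
contact_force: [-0.5, 0.9, -0.0]
width: 0.0436
t 10.6167 yawx -4.77 tcp [ 0.6712 -0.1791  0.3626] F [-0.52  0.88 -0.02] T [-0.003  0.12  -0.072] jt6 -0.0 j6 1.293 w 0.0436
time_s: 11.03
tcp_pos: [0.6718, -0.1794, 0.4366]
tool_rot: [0.999, -0.042, 0.0, -0.0]
contact_force: [-0.8, -0.1, -1.2]
width: 0.0701
t 11.0333 yawx -4.77 tcp [ 0.6718 -0.1794  0.4366] F [-0.84 -0.05 -1.23] T [0.012 0.103 0.014] jt6 -0.0 j6 1.293 w 0.0701
```

```bash

python3 -m creep '[[[-0.04,-0.0054,0],[0,0,0]],[[-0.04,-0.0054,0],[0,0,0]],[[-0.04,-0.0054,0],[0,0,0]],[[-0.04,-0.0054,0],[0,0,0]],[[-0.04,-0.0054,0],[0,0,0]]]' 0.5
python3 -m creep '[[[0,0,0],[0,0,-6.9]],[[0,0,0],[0,0,-6.9]],[[0,0,0],[0,0,-6.9]],[[0,0,0],[0,0,-6.9]],[[0,0,0],[0,0,-6.9]]]'
python3 -m creep '[[[0,0,0],[0,0,-6.9]],[[0,0,0],[0,0,-6.9]],[[0,0,0],[0,0,-6.9]],[[0,0,0],[0,0,-6.9]],[[0,0,0],[0,0,-6.9]]]'
python3 -m creep '[[[0,0,0],[0,0,-6.9]],[[0,0,0],[0,0,-6.9]],[[0,0,0],[0,0,0]],[[0,0,0],[0,0,0]],[[0,0,0],[0,0,0]]]'
python3 s.py
python3 - <<'E'
from h import *
o=env.get_obs(); print(list(o["tcp_pos"]),list(o["tool_rot"]))
im=vision.capture("wrist"); cv2.imwrite("pics/w2.png",im)
im=vision.capture("side"); cv2.imwrite("pics/s2.png",im)
E
```

```text
time_s: 11.45
tcp_pos: [0.4727, -0.1354, 0.4344]
tool_rot: [0.999, -0.042, -0.002, -0.001]
contact_force: [-0.5, -0.6, 0.4]
width: 0.0705
time_s: 11.87
tcp_pos: [0.4743, -0.1359, 0.435]
tool_rot: [0.966, 0.259, -0.001, -0.001]
contact_force: [-0.1, 0.4, 0.3]
width: 0.0701
time_s: 12.28
tcp_pos: [0.4745, -0.1359, 0.4348]
tool_rot: [0.845, 0.534, -0.001, -0.002]
contact_force: [1.2, -0.1, 0.3]
width: 0.0706
time_s: 12.7
tcp_pos: [0.4748, -0.1361, 0.4358]
tool_rot: [0.778, 0.628, -0.0, -0.001]
contact_force: [0.3, -1.0, 0.4]
width: 0.0705
t 12.7 yawx 77.87 tcp [ 0.4748 -0.1361  0.4358] F [ 0.32 -1.01  0.45] T [-0.038  0.05   0.048] jt6 0.006 j6 -0.208 w 0.0705
[np.float64(0.474776123912082), np.float64(-0.13605504707772023), np.float64(0.43576300528209544)] [np.float64(0.777853333333246), np.float64(0.6284451577615844), np.float64(-0.00034699582519998507), np.float64(-0.0008689662090625441)]
```

View pics/w2.png

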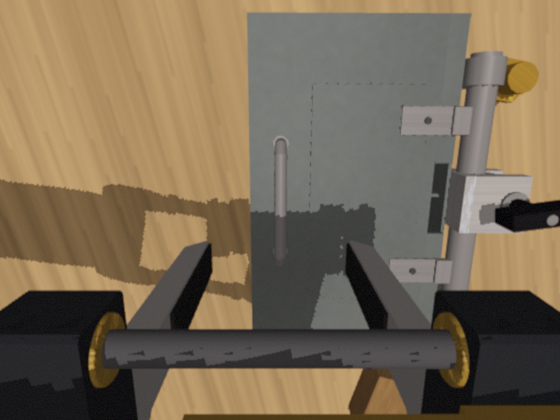

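View pics/s2.png

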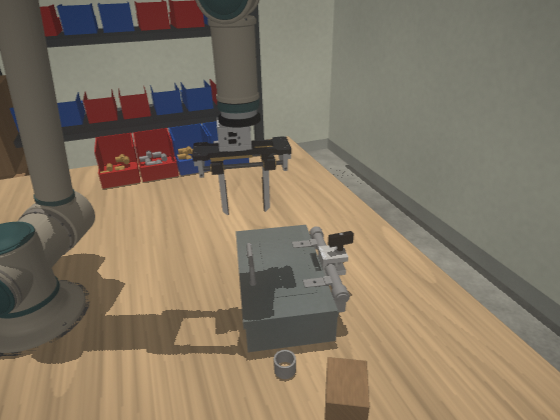

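The handle bar runs straight up the wrist image at column 280, from row 141 to about row 262, midway between the fingers.

```bash
python3 - <<'E'
from h import *
np.set_printoptions(precision=4,suppress=True)
o=env.get_obs(); P=(o["tcp_pos"],o["tool_rot"]); r=R.from_quat(P[1])
for uv in [(280.5,143),(280.5,262)]:
    X=atz("wrist",uv,.127,P); print(X,r.inv().apply(X-P[0]))
E
```

```text
[ 0.4874 -0.0853  0.127 ] [0.0522 0.002  0.3092]
[ 0.4665 -0.1834  0.127 ] [-0.0481  0.0021  0.3092]
```

```bash

python3 -m creep '[[[0.002,0.0015,0.03],[0,0,0]],[[0,0,0.03],[0,0,0]],[[0,0,0.03],[0,0,0]],[[0,0,0.025],[0,0,0]],[[0,0,0.015],[0,0,0]]]' 0
python3 -m creep '[[[0,0,0],[0,0,0]],[[0,0,0],[0,0,0]],[[0,0,0],[0,0,0]],[[0,0,0],[0,0,0]],[[0,0,0],[0,0,0]]]' -1 30
python3 -m creep '[[[0,0,0],[0,0,0]],[[0,0,0],[0,0,0]],[[0,0,0],[0,0,0]],[[0,0,0],[0,0,0]],[[0,0,0],[0,0,0]]]'
python3 s.py
python3 - <<'E'
import numpy as np
r=np.hypot(.172,.036);a=np.arctan2(.036,.172)
th=np.radians([0,5,10,15,20,25,30,35,40,45,48]);x=-r*np.cos(a+th);z=r*np.sin(a+th)
print(np.c_[np.degrees(th)[1:],np.diff(x)*1e3,np.diff(z)*1e3].round(1))
E
```

```text
time_s: 13.22
tcp_pos: [0.4758, -0.134, 0.3039]
tool_rot: [0.777, 0.629, -0.001, -0.002]
contact_force: [-0.1, -0.5, -0.2]
width: 0.0474
time_s: 13.63
tcp_pos: [0.4773, -0.1347, 0.308]
tool_rot: [0.777, 0.629, 0.001, 0.001]
contact_force: [-0.2, -0.2, 0.1]
width: 0.017
time_s: 14.05
tcp_pos: [0.4762, -0.1344, 0.3075]
tool_rot: [0.777, 0.629, -0.0, -0.0]
contact_force: [-4.2, 0.3, 5.9]
width: 0.0092
t 14.05 yawx 78.02 tcp [ 0.4762 -0.1344  0.3075] F [-4.17  0.31  5.91] T [0.006 0.72  0.028] jt6 -0.022 j6 -0.206 w 0.0092
[[ 5.   3.8 14.9]
 [10.   5.1 14.5]
 [15.   6.3 14. ]
 [20.   7.5 13.4]
 [25.   8.6 12.7]
 [30.   9.7 11.9]
 [35.  10.7 11. ]
 [40.  11.6 10. ]
 [45.  12.5  8.9]
 [48.   7.8  4.8]]
```

```bash

python3 -m creep '[[[0,0.0019,-0.0075],[0,0,0]],[[0,0.0019,-0.0074],[0,0,0]],[[0,0.0025,-0.0073],[0,0,0]],[[0,0.0026,-0.0072],[0,0,0]],[[0,0.0031,-0.007],[0,0,0]]]'
python3 s.py
```

```text
time_s: 14.47
tcp_pos: [0.4877, -0.1369, 0.343]
tool_rot: [0.777, 0.629, -0.001, -0.002]
contact_force: [-5.6, -2.3, -5.6]
width: 0.0088
t 14.4667 yawx 78.03 tcp [ 0.4877 -0.1369  0.343 ] F [-5.64 -2.27 -5.59] T [-0.269  1.134 -0.002] jt6 -0.044 j6 -0.201 w 0.0088
```

```bash

python3 -m creep '[[[0,0.0032,-0.007],[0,0,0]],[[0,0.0037,-0.0068],[0,0,0]],[[0,0.0038,-0.0066],[0,0,0]],[[0,0.0043,-0.0064],[0,0,0]],[[0,0.0043,-0.0063],[0,0,0]]]'
python3 s.py
```

```text
time_s: 14.88
tcp_pos: [0.5061, -0.1409, 0.3764]
tool_rot: [0.777, 0.63, -0.002, -0.002]
contact_force: [-6.7, -1.8, -4.7]
width: 0.0092
t 14.8833 yawx 78.03 tcp [ 0.5061 -0.1409  0.3764] F [-6.75 -1.78 -4.71] T [-0.296  1.457 -0.032] jt6 -0.044 j6 -0.194 w 0.0092
```

```bash

python3 -m creep '[[[0,0.0048,-0.006],[0,0,0]],[[0,0.0049,-0.0059],[0,0,0]],[[0,0.0053,-0.0056],[0,0,0]],[[0,0.0054,-0.0054],[0,0,0]],[[0,0.0058,-0.0051],[0,0,0]]]'
python3 s.py
```

```text
time_s: 15.3
tcp_pos: [0.5309, -0.1462, 0.4049]
tool_rot: [0.777, 0.629, -0.003, -0.003]
contact_force: [-9.9, -0.8, -0.6]
width: 0.0091
t 15.3 yawx 78.03 tcp [ 0.5309 -0.1462  0.4049] F [-9.9  -0.85 -0.61] T [-0.097  2.293  0.039] jt6 -0.047 j6 -0.185 w 0.0091
```

```bash

python3 -m creep '[[[0,0.0058,-0.0049],[0,0,0]],[[0,0.0062,-0.0046],[0,0,0]],[[0,0.0063,-0.0043],[0,0,0]],[[0,0.0052,-0.0032],[0,0,0]],[[0,0,0],[0,0,0]]]'
python3 s.py
```

```text
time_s: 15.72
tcp_pos: [0.5544, -0.1512, 0.4242]
tool_rot: [0.777, 0.629, -0.002, -0.001]
contact_force: [-10.4, 0.5, 8.8]
width: 0.0089
t 15.7167 yawx 78.02 tcp [ 0.5544 -0.1512  0.4242] F [-10.38   0.54   8.79] T [-0.041  2.296 -0.049] jt6 -0.014 j6 -0.177 w 0.0089
```

```bash

python3 -m creep '[[[0,0,0],[0,0,0]],[[0,0,0],[0,0,0]],[[0,0,0],[0,0,0]],[[0,0,0],[0,0,0]],[[0,0,0],[0,0,0]]]' -0.45; python3 s.py
python3 -m creep '[[[0,0,-0.005],[0,0,0]],[[0,0,-0.015],[0,0,0]],[[0,0,-0.025],[0,0,0]],[[0,0,-0.03],[0,0,0]],[[0,0,-0.03],[0,0,0]]]'; python3 s.py
python3 - <<'E'
from h import *
im=vision.capture("side"); cv2.imwrite("pics/s3.png",im)
im=vision.capture("top"); cv2.imwrite("pics/t3.png",im)
E
```

```text
time_s: 16.13
tcp_pos: [0.5564, -0.1512, 0.422]
tool_rot: [0.777, 0.629, 0.001, 0.001]
contact_force: [-1.7, 0.3, 0.8]
width: 0.0259
t 16.1333 yawx 78.02 tcp [ 0.5564 -0.1512  0.422 ] F [-1.71  0.34  0.78] T [-0.008  0.447  0.024] jt6 -0.002 j6 -0.177 w 0.0259
time_s: 16.55
tcp_pos: [0.5565, -0.1512, 0.5278]
tool_rot: [0.777, 0.63, 0.001, 0.001]
contact_force: [0.2, -0.7, 0.7]
width: 0.0258
t 16.55 yawx 78.03 tcp [ 0.5565 -0.1512  0.5278] F [ 0.16 -0.65  0.68] T [-0.038  0.06   0.001] jt6 -0.003 j6 -0.177 w 0.0258
```

View pics/s3.png

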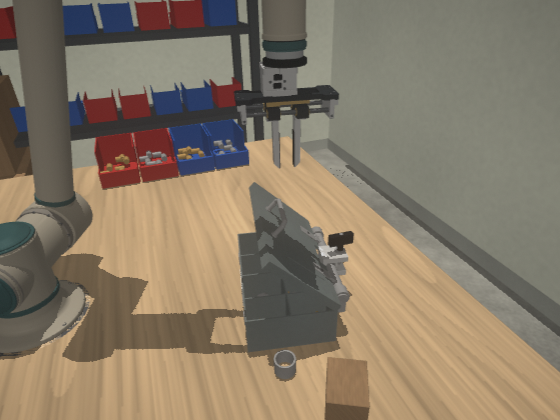

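View pics/t3.png

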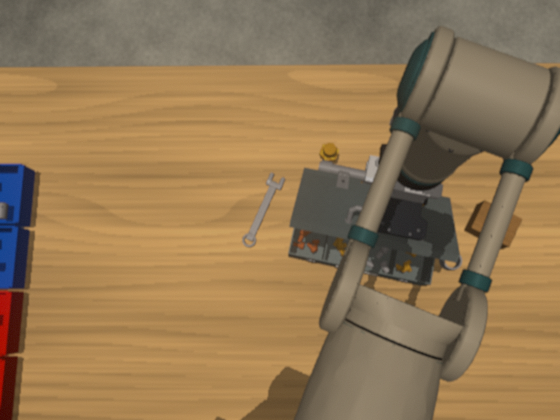

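The lid is standing open: its top edge runs from about (252,186) in the side view and the gripper is clear above it. Next I'll wait and check for sag.

```bash

Z='' ; python3 -m creep '[[[0,0,-0.01],[0,0,0]],[[0,0,0],[0,0,0]],[[0,0,0],[0,0,0]],[[0,0,0],[0,0,0]],[[0,0,0],[0,0,0]]]' >/dev/null
python3 -m creep '[[[0,0,0],[0,0,0]],[[0,0,0],[0,0,0]],[[0,0,0],[0,0,0]],[[0,0,0],[0,0,0]],[[0,0,0],[0,0,0]]]' >/dev/null
python3 -m creep '[[[0,0,0],[0,0,0]],[[0,0,0],[0,0,0]],[[0,0,0],[0,0,0]],[[0,0,0],[0,0,0]],[[0,0,0],[0,0,0]]]' >/dev/null
python3 -m creep '[[[0,0,0],[0,0,0]],[[0,0,0],[0,0,0]],[[0,0,0],[0,0,0]],[[0,0,0],[0,0,0]],[[0,0,0],[0,0,0]]]' >/dev/null
python3 -m creep '[[[0,0,0],[0,0,0]],[[0,0,0],[0,0,0]],[[0,0,0],[0,0,0]],[[0,0,0],[0,0,0]],[[0,0,0],[0,0,0]]]' 
python3 - <<'E'
from h import *
a=cv2.imread("pics/s3.png"); b=vision.capture("side"); cv2.imwrite("pics/s4.png",b)
d=cv2.absdiff(a,b).max(2); d[:175]=0
print("changed px in lid region",(d[175:340,225:360]>25).sum(), (d[175:]>25).sum())
cv2.imwrite("pics/s4c.png",cv2.resize(b[170:320,220:370],(600,600),interpolation=cv2.INTER_CUBIC))
# predicted front-edge corners per angle
c=np.array([.978,-.209,0]);y=np.array([.209,.978,0]);h=np.array([.644,-.1741,.088])
for t in (35,45,55):
    u=-c*np.cos(np.radians(t))+np.array([0,0,np.sin(np.radians(t))])
    print(t,[proj("side",h+.2*u+s*.15*y).round(0) for s in (1,-1)],"bar",[proj("side",h+.172*u+.036*(c*np.sin(np.radians(t))+np.array([0,0,np.cos(np.radians(t))]))+s*.042*y).round(0) for s in (1,-1)])
E
python3 s.py
```

```text
time_s: 18.73
tcp_pos: [0.556, -0.1513, 0.5362]
tool_rot: [0.777, 0.629, 0.0, -0.0]
contact_force: [-0.1, -0.6, 0.5]
width: 0.0259
changed px in lid region 43 204
35 [array([246., 192.]), array([259., 272.])] bar [array([270., 208.]), array([275., 229.])]
45 [array([255., 181.]), array([271., 258.])] bar [array([280., 199.]), array([287., 220.])]
55 [array([266., 171.]), array([286., 246.])] bar [array([293., 192.]), array([300., 212.])]
t 18.7833 yawx 78.01 tcp [ 0.556  -0.1513  0.5361] F [0.28 0.25 0.97] T [-0.054  0.039 -0.021] jt6 -0.0 j6 -0.177 w 0.0257
```

View pics/s4c.png

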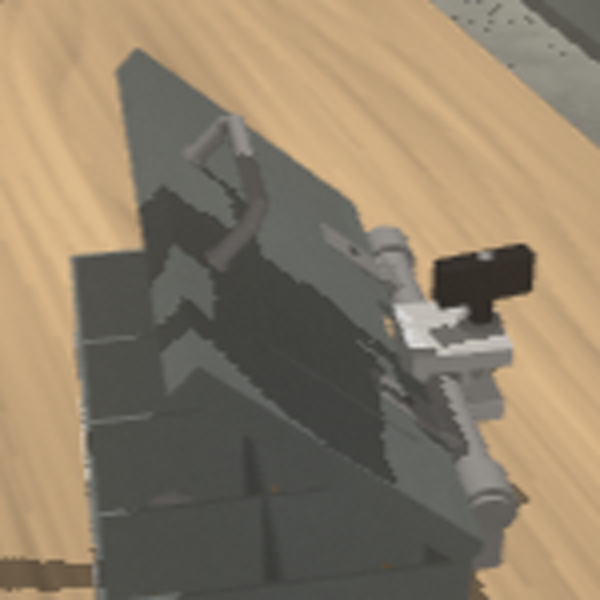

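```bash
python3 - <<'E'
from h import *
a=cv2.imread("pics/s3.png",0).astype(np.float32);b=cv2.imread("pics/s4.png",0).astype(np.float32)
for s in [np.s_[178:212,244:300],np.s_[250:280,255:300]]: print(cv2.phaseCorrelate(a[s],b[s]))
E
python3 -c "
from station import sign_off; print(sign_off())"
```

```text
((0.005694967017927155, 0.015191838359172039), 0.9776194231377707)
((0.6702366899501158, 0.4442876177292021), 1.0915091171971074)
the job is handed in; nothing more can be done
None
```

The knob is snug and the lid is standing open on its own at about 44° with the gripper clear above it. I handed the job in at about 19 s.

- **Knob:** I turned it clockwise about 143°. The clamp bit after about 112°. I stopped at roughly 0.17 N m of spring-back, above the 0.12 N m a heavy lid needs and below the 0.25 N m crush limit.
- **Lid test:** I lifted the lid by its handle and let go. It held on the first try, so the knob needed no second nip. Lid corners and handle bar in the side view match 43–45°.
- **Sag check:** Over about 2.2 s untouched, the lid's far front corner moved 0.02 px. The patch at its near corner gave about 0.7 px, which I put down to the gripper's moving shadow but did not check further.
- **Loose parts:** By eye, the spanner and coupling in the top view and the ferrule and carton in the side view look to be where they started. I did not measure their positions again.

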